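# Shut the steriliser and hold an applicator through its lid

## Robot

A 6-joint arm with a two-finger parallel gripper is mounted at the origin on the work surface. World frame = base frame: x ahead of the robot, y to its left, z up, the work surface at z = 0. Lengths are in m, angles in rad, forces in N, time in s.
With the tool pointing down it reaches from about 0.275 to 0.725 m from the base axis. Payload 15.9 kg.
Tool frame: the origin (TCP) lies at the very end of the fingers, on their centre line; the grasp point (between the pads) lies tcp_to_grasp behind it (tcp_to_grasp is the distance from the TCP to the grasp point, in m); z points along the fingers, y is the line along which they close (so a half turn about z gives the same grasp; the last joint's range is limited). The gripper opens to 85 mm and grips with 20 to 120 N. Pads are 22 mm wide; open, the fingers measure 114 mm over their backs; the gripper's body (76 mm by 85 mm) begins 54 mm behind the grasp point. The pads swing forward as they close: fully open they stand 13 mm farther back than shut.
Start: joints at [1.171, 0.213, -0.034, 1.323, 0, 1.571], TCP at [0.195, 0.461, 0.231] pointing down, gripper open.
Joint ranges: [-2.98, 2.98], [-0.74, 1.72], [-1.14, 1.35], [-2.1, 2.04], [-1.57, 1.44], [-3.14, 3.14]. Speed limits (rad/s): [1.89, 1.89, 2.39, 2.57, 3.14, 3.14].

## Interface

Orientations are given as a rotation vector (axis times angle).
In Python, from station import * gives the robot as it stands.
- The arm moves only by the tool play_rows, never from a script. Its argument "commands" is a list of rows, each a list of 5 numbers: the shift along the tool's x, y, z in m, then the turn about the tool's z in rad, then the opening, from -1 (shut) to 1 (fully open), so that 0 is half open. A call has 1 to 8 rows; each row is the pose to reach, as a shift and turn from the pose commanded when the call began, along the tool's axes at that moment; what a row does not reach only later rows make up. A row lasts 1/12 s, in which the tool goes at most 41.7 mm and 7.16 degrees, less where a joint would pass 70% of its speed; a pose out of reach is approached as far as the arm can. A call with a gripper value outside its range is refused whole. The fingers move at their own pace and stop on an object; "force" is the grip in N (left out, the last holds). Time passes only in rows, so rows that repeat a pose let the fingers close. It gives the time, the measured TCP pose, the force, the opening and the grip force at its end, in the units of the state.
- observe(): the state, without advancing time (a new reading comes with each control period).
- read_camera(name): name is "scene" or "top" or "wrist"; returns the picture (480x640x3 uint8, red, green, blue); there is no depth.
- camera_info(name): a dict with "vertical_fov" (degrees; the focal length in pixels is half the picture's height over the tangent of half this angle, whatever the lens; pixels are square), "cx", "cy" (the principal point, pixels), "position" and "rotation" of the camera in the world; the wrist camera has in their place "hand_eye" (4x4, takes a point from camera to tool coordinates, whose origin is the TCP and whose axes are the flange's). Camera axes: x right, y up, looking along -z (the intrinsics and any distortion apply to the point x, -y, -z); pixel columns grow to the right and rows downward; lengths in m; the calibration is good to about 2 mm. A picture is of the moment at which its call begins: read the wrist's pose just before it. camera_info takes no time and is no camera call.
- hand_in(): hands the job in; it is judged then, once.
Trained networks look in the newest picture that a camera, given by its name, has taken for a name from the list of things; names that differ only in an ending like _2 or _b are one class to them, and where a whole thing is asked for, a point or a joint stands for the part that bears it (a point fixed in the world has none). Each returns a list of dicts, best first, with "conf" (0 to 1); they miss things now and then, are a little off and sometimes report something else, mostly with a low value. They report only what shows in the picture. A call takes as long as a camera call. They do not tell look-alikes from the thing itself.
- silhouettes(label, camera): "pixels" (480x640 bool, what is visible of it) and "bbox" ([centre column, centre row, width, height] in pixels, round what is visible of it).
The state is a dict: "t": time; "joint_pos": joint angles; "dq": joint speeds; "effort": joint torques, N m; "tcp_pos": TCP position; "tool_rot": TCP orientation; "force": force on the tool from outside, world axes, zero at the start; "moment": the same for the moment, N m; "width": opening from 0.0 (shut) to 1.0 (fully open); "grip_force": force on a finger pad.
Only numpy, scipy, OpenCV 4.12 (cv2) and the standard library are available. Lean on these libraries where they do the work, as an engineer would, in place of code of your own. Each camera call takes 0.05 s, during which the arm holds its last target. There are 200 camera calls.

## Task

Gently lower the open lid of the small desktop steriliser until it is fully shut, without letting it slam. Then take the square-handled applicator out of the wooden holder and lower its steel stem straight down through the guide hole in the shut lid until about half of the stem is below the hole's rim, never letting the applicator touch the lid or the box. Finish while still holding it there, still, upright and centred in the hole, and leave the ball-topped tool, the cream jar and the lipstick where they stand.

Things in the scene. Friction and masses are not known exactly. Their poses are not given: they have to be found in the camera images.
- steriliser: White plastic box fixed to the desk, 130 (its x) by 170 (its y) by 100 mm high without the lid, walls and floor 5 mm, so the inner floor is 5 mm above the desk. Origin at the centre of its underside, z up; its front (grey panel) faces its own -x, roughly towards the robot, and the lid's hinge runs along its +x rim.
- lid (a joint): Lid angle in rad: 0 fully shut, growing as the front edge rises, 1.5 at most. The hinge is stiff: the lid stays where it is left, and a few newtons on the front tab move it.
- lid_hinge (a point): Point on the hinge axis, in the middle of the box's +x rim, 65 mm from the box's centre and 100 mm above the desk; the axis runs along the box's y. The lid is a white plate 130 by 170 by 12 mm whose underside passes through this axis; shut, it lies on the box's rim, its top 112 mm above the desk.
- lid_tab (a point): Centre of the upper (outer) face of the lid's front tab, a tongue 60 mm wide, 25 mm long, 12 mm thick that juts from the middle of the lid's front edge. It lies 142.5 mm from the hinge axis along the lid and 12 mm above the lid's underside. Press here to lower the lid.
- guide_hole (a point): Centre of the round guide hole's mouth, in the middle of the lid (65 mm from the hinge axis), at the top of a low steel collar (34 mm outside, 3 mm proud of the lid). The hole is 24 mm in diameter and 15 mm deep, right through into the box. Its z axis is the hole's axis, outwards. With the lid shut the mouth is 115 mm above the desk.
- holder: Light wooden block fixed to the desk, 50 (its x) by 150 (its y) by 60 mm high, origin at the centre of its underside. Two round blind holes in its top, 40 mm either side of the centre along its y, 50 mm deep and 9.6 mm wide; the applicator stands in one of them, the ball tool in the other.
- applicator_handle (a point): Centre of the applicator's square handle (16 by 16 mm, 50 mm long, metal), the place to grip. z runs up along the tool, x and y across the handle's flat sides. Below the handle is a round steel stem 8 mm in diameter and 110 mm long; the stem's tip is 135 mm below this point, the handle's foot 25 mm below. It stands loosely upright in the holder (this point 145 mm above the desk), weighs 40 to 85 g.
- applicator_stem (a point): Point on the applicator's axis half-way up its stem, 55 mm above the tip and 80 mm below the handle's centre; the tool's z runs up.
- applicator: The same applicator; origin at the stem's tip, z up along the tool.
- ball_tool: Other tool standing in the holder: 8 mm steel stem with a 28 mm stone ball on top, 104 mm long, origin at the stem's tip. Not to be used; leave it in place.
- cream_jar: Green glass jar with a white cap, 56 mm across, 45 mm high, standing near the robot; origin under its centre. Bystander.
- lipstick: Black stick, 22 mm across, 65 mm high, standing between the box and the holder; origin under its centre. Bystander.
There are look-alikes about, which are no part of the job. What is shaped like the applicator but pink is not meant.

How it is judged:
By the outcome, as a careful person would: the job done as asked, in the order asked, and still so for the second after the job is handed in, while the arm keeps its last pose, push and grip.
It also fails if it takes over 72 s, if anything falls off the work surface, if the arm or the gripper's body presses on something with over 40 N, if the wrist force passes 120 N, or if a joint passes its speed limit or range.

## Working session

There is one attempt and no reset: what is moved stays moved. The work goes in short steps, Python scripts to look and compute and a tool call to move; the robot and the scene stay as the last step left them, time stands still between calls to the robot, and variables do not carry over. Pictures are saved under pics/ and viewed, at most 11 in all, crops included, and the job is handed in when it is done.

Besides the shell and the picture viewer there is one more tool, called after "Call:" as name(argument=value, ...), one argument or row to a line, values as JSON. play_rows: Moves the arm, as the interface text tells. Its arguments: {"type":"object","properties":{"commands":{"type":"array"},"force":{"type":"number"}},"required":["commands"]}

```bash
ls; mkdir -p pics; python3 - <<'E'
from station import *
import cv2,numpy as np
o=observe();print({k:np.round(v,4) for k,v in o.items()})
for c in ["scene","top","wrist"]:
    print(c,camera_info(c))
    cv2.imwrite(f"pics/{c}0.png",read_camera(c)[:,:,::-1])
E
```

```text
pics
{'t': np.float64(0.0), 'joint_pos': array([ 1.171 ,  0.2134, -0.0351,  1.3235, -0.    ,  1.5708]), 'dq': array([-0.0007, -0.001 , -0.0002,  0.0006,  0.0003,  0.0011]), 'effort': array([ 2.60000e-03, -6.86166e+01,  4.87113e+01,  1.74000e-02,
        3.00000e-04, -0.00000e+00]), 'tcp_pos': array([0.1945, 0.4602, 0.2308]), 'tool_rot': array([-6.2380e-01, -3.0788e+00,  1.8000e-03]), 'force': array([-0.3013, -0.144 , -0.2404]), 'moment': array([0.0414, 0.049 , 0.0186]), 'grip_force': np.float64(0.0), 'width': np.float64(0.9965)}
scene {'vertical_fov': 42.41879807770435, 'cx': 320.8389991259526, 'cy': 236.31180037256092, 'position': array([1.27960762, 0.20945356, 0.63702529]), 'rotation': array([0.67707063, 0.88044738, 1.64710115])}
top {'vertical_fov': 46.79216272104506, 'cx': 315.3097730321737, 'cy': 238.57422353860167, 'position': array([0.38425351, 0.00692705, 0.93340896]), 'rotation': array([ 0.15635919, -0.12781578, -1.55380184])}
wrist {'vertical_fov': 68.44712099974659, 'cx': 321.15017971468734, 'cy': 247.74831614354454, 'hand_eye': array([[-1.88509028e-04,  9.62934193e-01,  2.69736361e-01,
         6.87989842e-02],
       [ 9.99999516e-01, -7.88546203e-05,  9.80367445e-04,
        -4.47027674e-04],
       [ 9.65299293e-04,  2.69736415e-01, -9.62933712e-01,
        -1.42948318e-01],
       [ 0.00000000e+00,  0.00000000e+00,  0.00000000e+00,
         1.00000000e+00]])}
```

View pics/top0.png

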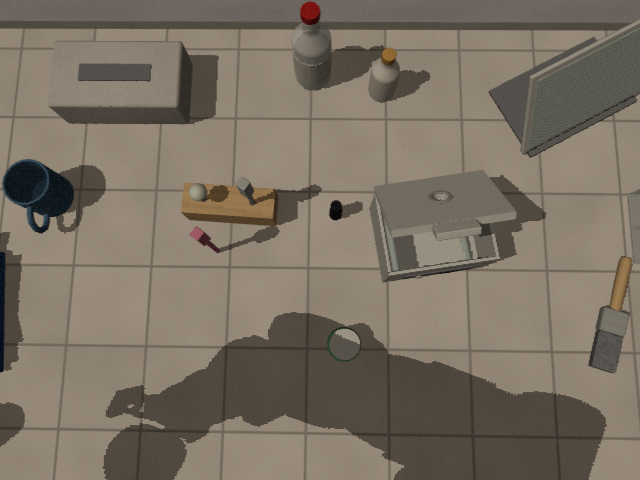

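View pics/scene0.png

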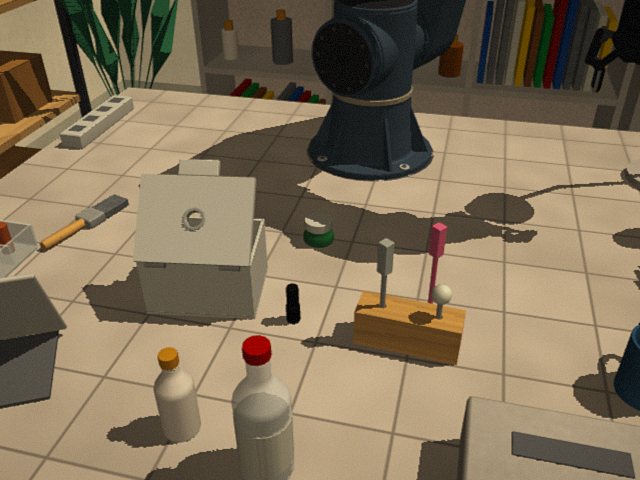

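Applicator candidates: the grey square-handled tool in the holder (top 244,185; scene 386,255) and the pink look-alike outside the holder (top 200,235; scene 438,240). There is also the ball tool (top 198,192; scene 442,295). By the description I choose the grey one. Next I fit the poses by matching projected models to the masks.

```bash
cat > h.py <<'E'
from station import *
import numpy as np,cv2
from scipy.spatial.transform import Rotation as R
from scipy.optimize import minimize
INF={}
def cam(c,pose=None):
    if c not in INF: INF[c]=camera_info(c)
    i=INF[c]; f=240/np.tan(np.radians(i["vertical_fov"])/2)
    if c=="wrist":
        T=np.eye(4);T[:3,:3]=R.from_rotvec(pose[1]).as_matrix();T[:3,3]=pose[0];T=T@i["hand_eye"]
        return f,i["cx"],i["cy"],T[:3,3],T[:3,:3]
    return f,i["cx"],i["cy"],i["position"],R.from_rotvec(i["rotation"]).as_matrix()
def proj(c,P,pose=None):
    f,cx,cy,p,M=cam(c,pose); q=(np.atleast_2d(P)-p)@M
    return np.stack([cx+f*q[:,0]/-q[:,2],cy+f*q[:,1]/q[:,2]],1)
def ray(c,uv,pose=None):
    f,cx,cy,p,M=cam(c,pose); d=M@np.array([(uv[0]-cx)/f,-(uv[1]-cy)/f,-1]);return p,d/np.linalg.norm(d)
def atz(c,uv,z,pose=None):
    p,d=ray(c,uv,pose);return p+d*(z-p[2])/d[2]
def tri(obs):
    A=0;b=0
    for p,d in obs:
        Q=np.eye(3)-np.outer(d,d);A=A+Q;b=b+Q@p
    return np.linalg.solve(A,b)
def cub(lo,hi): return np.array([[x,y,z] for x in(lo[0],hi[0]) for y in(lo[1],hi[1]) for z in(lo[2],hi[2])])
def place(P,x,y,yaw): return P@R.from_rotvec([0,0,yaw]).as_matrix().T+[x,y,0]
def lidpts(P,a):  # box frame, hinge at (.065,0,.1); lid coords: along -x from hinge
    # shut lid coordinates rotated about box y at the hinge
    h=np.array([.065,0,.1]);return (P-h)@R.from_rotvec([0,a,0]).as_matrix().T+h
def render(c,hulls,pose=None,s=4):
    m=np.zeros((480*s,640*s),np.uint8)
    for H in hulls:
        uv=cv2.convexHull(proj(c,H,pose).astype(np.float32))
        cv2.fillConvexPoly(m,np.round((uv+.5)*s).astype(np.int32),255)
    return cv2.resize(m,(640,480),interpolation=cv2.INTER_AREA)/255.
LID=cub([-.065,-.085,.1],[.065,.085,.112]);TAB=cub([-.09,-.03,.1],[-.065,.03,.112]);BOX=cub([-.065,-.085,0],[.065,.085,.1])
def boxhulls(v): 
    return [place(BOX,*v[:3])]+[place(lidpts(L,v[3]),*v[:3]) for L in(LID,TAB)]
E
python3 - <<'E'
from h import *
try: print("ttg",tcp_to_grasp)
except Exception as e: print(e)
M={}
for c in["top","scene"]:
    img=read_camera(c); out=img[:,:,::-1].copy()
    for l in["steriliser","lid","holder","applicator","ball_tool","cream_jar","lipstick"]:
        for i,d in enumerate(silhouettes(l,c)[:3]):
            print(c,l,i,round(d["conf"],2),np.round(d["bbox"]),d["pixels"].sum()); M[f"{c}_{l}_{i}"]=d["pixels"]
np.savez_compressed("m.npz",**M)
E
```

```text
ttg 0.0187
top steriliser 0 0.95 [445. 226. 148. 113.] 12221
top steriliser 1 0.64 [343. 344.  34.  37.] 883
top lid 0 0.87 [444. 203. 140.  68.] 7013
top holder 0 0.95 [229. 203.  98.  45.] 3066
top holder 1 0.64 [444. 204. 140.  68.] 6959
top applicator 0 0.87 [205. 239.  31.  31.] 300
top applicator 1 0.62 [246. 190.  20.  29.] 252
top ball_tool 0 0.57 [196. 192.  22.  18.] 244
top cream_jar 0 0.66 [345. 341.  28.  35.] 805
scene steriliser 0 0.62 [199. 238. 131. 160.] 17990
scene lid 0 0.94 [195. 212. 119. 111.] 10859
scene holder 0 0.74 [409. 328. 116.  71.] 5771
scene holder 1 0.68 [444. 302.  19.  32.] 413
scene applicator 0 0.77 [385. 273.  17.  69.] 729
scene applicator 1 0.65 [436. 266.  23.  81.] 765
scene ball_tool 0 0.78 [442. 302.  25.  35.] 462
scene cream_jar 0 0.8 [316. 229.  26.  36.] 927
scene lipstick 0 0.81 [292. 303.  16.  39.] 511
scene lipstick 1 0.59 [410. 328. 112.  71.] 5679
```

```bash
python3 - <<'E'
from h import *
m=np.load("m.npz")
def fit(cost,x0,st):
    best=None
    for k in range(2):
        S=np.vstack([x0]+[np.array(x0)+np.eye(len(x0))[i]*st[i]/(k+1) for i in range(len(x0))])
        r=minimize(cost,x0,method="Nelder-Mead",options=dict(initial_simplex=S,maxiter=250,xatol=1e-5,fatol=.5));x0=r.x
    return r
U={c:(m[c+"_steriliser_0"]|m[c+"_lid_0"]).astype(float) for c in("top","scene")}
L={c:m[c+"_lid_0"].astype(float) for c in U}
def cb(v):
    t=0
    for c in U:
        h=boxhulls(v);t+=abs(render(c,h,s=2)-U[c]).sum()
        t+=abs(render(c,h[1:],s=2)-L[c]).sum()
    return t
p=atz("top",(440,275),.1);print("front rim",p)
r=fit(cb,[p[0]+.065,p[1],-.1,1.0],[.02,.02,.15,.2]);print("box",r.x,r.fun)
vb=r.x
HB=cub([-.025,-.075,0],[.025,.075,.06])
H={c:(m[c+"_holder_0"]|(m[c+"_applicator_1" if c=="top" else c+"_applicator_0"])*0).astype(float) for c in U}
# the tools hide parts of the holder: ignore these pixels
W={c:1-cv2.dilate((m[c+"_ball_tool_0"]|m[c+"_applicator_0"]|m[c+"_applicator_1"]).astype(np.uint8),np.ones((3,3))) for c in U}
ch=lambda v:sum((abs(render(c,[place(HB,*v)],s=4)-H[c])*W[c]).sum() for c in U)
p=atz("top",(229,203),.03)
r=fit(ch,[p[0],p[1],.1],[.02,.02,.2]);print("holder",r.x,r.fun);vh=r.x
hz=place(np.array([[0,.04,.06],[0,-.04,.06]]),*vh);print("holes",hz)
a=m["top_applicator_1"];b=m["scene_applicator_0"]
AH=cub([-.008,-.008,.12],[.008,.008,.17]);th=np.linspace(0,6.28,13)[:-1]
ST=np.concatenate([np.c_[.004*np.cos(th),.004*np.sin(th),0*th+z] for z in(.062,.12)])
ca=lambda v:sum(abs(render(c,[place(AH,*v),place(ST,*v)])-M).sum() for c,M in(("top",a),("scene",b)))
for y0 in(0,.4,.8,1.2):
    r=fit(ca,[hz[1,0],hz[1,1],y0],[.01,.01,.2]);print("appl",r.x,r.fun)
va=r.x
print("lipstick",atz("scene",(292,318),.0),"jar",atz("top",(344,344),.045))
for c in U:
    im=read_camera(c)[:,:,::-1].copy()
    for hs in boxhulls(vb)+[place(HB,*vh),place(AH,*va)]:
        cv2.polylines(im,[cv2.convexHull(proj(c,hs).astype(np.float32)).astype(int)],True,(0,0,255),1)
    x=dict(top=(170,150,360,140),scene=(125,150,360,220))[c]
    globals()["im_"+c]=cv2.resize(im[x[1]:x[1]+x[3],x[0]:x[0]+x[2]],None,fx=1.66,fy=1.66,interpolation=cv2.INTER_CUBIC)
cv2.imwrite("pics/fit.png",np.vstack([im_top,im_scene]))
E
```

```text
front rim [ 0.48324125 -0.1650812   0.1       ]
box [ 0.56089079 -0.16161285  0.16353792  0.81480237] 1037.992156862745
holder [ 0.60718174  0.16635205 -0.06210035] 207.95686274509805
holes [[0.60966416 0.20627495 0.06      ]
 [0.60469932 0.12642916 0.06      ]]
appl [ 0.60412888  0.12637605 -0.88386299] 136.8078431372549
appl [0.60412677 0.12641795 0.69883038] 138.25098039215686
appl [0.60434549 0.12638807 0.67750512] 139.1843137254902
appl [0.60416176 0.1262782  0.63509732] 139.61176470588236
lipstick [ 0.59631554 -0.01150881  0.        ] jar [ 0.37896096 -0.02316331  0.045     ]
```

View pics/fit.png

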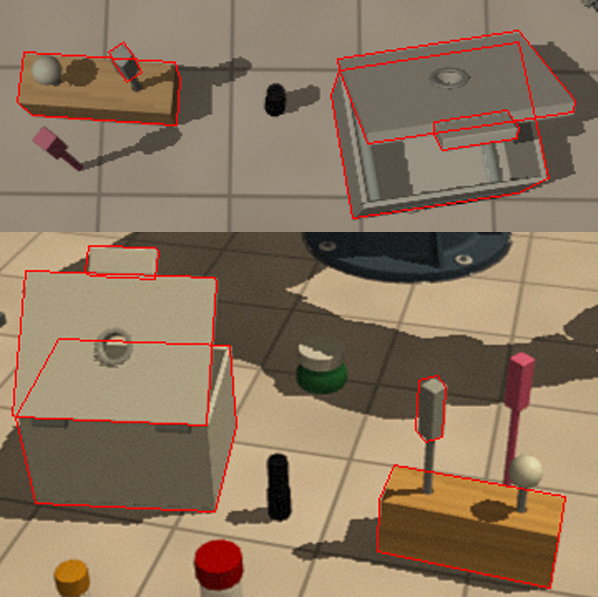

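The overlay matches both pictures. The crop confirms the grey square-handled tool in the holder's right-hand hole, and the lid angle is about 0.815 rad. I'll shut the gripper and travel to above the tab.

Call:
play_rows(
  commands=[
    [-0.03, -0.02, -0.05, -0.1, -1],
    [-0.06, -0.045, -0.06, -0.2, -1],
    [-0.09, -0.07, -0.07, -0.3, -1],
    [-0.12, -0.09, -0.07, -0.4, -1],
    [-0.15, -0.115, -0.07, -0.5, -1],
    [-0.18, -0.14, -0.07, -0.563, -1],
    [-0.21, -0.16, -0.07, -0.563, -1],
    [-0.24, -0.185, -0.07, -0.563, -1],
  ],
  force=30,
)

```text
t: 1.72
tcp_pos: [0.3444, 0.1949, 0.3015]
tool_rot: [-0.257, 3.13, 0.0]
force: [2.5, 0.5, -0.7]
width: -0.0
grip_force: 0.0
```

```bash
cat >> h.py <<'E'
def togo(xyz,yaw=None):
    o=observe();M=R.from_rotvec(o["tool_rot"]).as_matrix();d=M.T@(np.array(xyz)-o["tcp_pos"])
    ya=np.arctan2(M[1,1],M[0,1]);t=None if yaw is None else -((yaw-ya+np.pi/2)%np.pi-np.pi/2)
    print("t",round(o["t"],2),"tcp",np.round(o["tcp_pos"],4),"yaw",round(ya,3),"zdown",np.round(M[:,2],4),"shift",np.round(d,4),"turn",t,"F",np.round(o["force"],1),"w",round(o["width"],3),"j",np.round(o["joint_pos"],2))
E
python3 - <<'E'
from h import *
togo([.5464,-.164,.26],.1635+np.pi/2)
pp=[tri([ray("top",(196,234)),ray("scene",(438,228))])]
print("pink top",pp)
E
```

```text
t 1.72 tcp [0.3444 0.1949 0.3015] yaw 1.735 zdown [ 8.e-04  3.e-04 -1.e+00] shift [-0.1407 -0.387   0.0416] turn 0.0004590820366878745 F [ 2.5  0.5 -0.7] w -0.0 j [ 0.51 -0.   -0.1   1.47 -0.    0.35]
pink top [array([0.53184235, 0.19177003, 0.15506692])]
```

Call:
play_rows(
  commands=[
    [-0.013, -0.035, 0, 0, -1],
    [-0.025, -0.07, 0, 0, -1],
    [-0.038, -0.105, 0, 0, -1],
    [-0.051, -0.14, 0, 0, -1],
    [-0.064, -0.175, 0, 0, -1],
    [-0.076, -0.21, 0, 0, -1],
    [-0.089, -0.245, 0, 0, -1],
    [-0.1, -0.275, 0, 0, -1],
  ],
)

```text
t: 2.38
tcp_pos: [0.4878, -0.0607, 0.3013]
tool_rot: [-0.255, 3.131, -0.0]
force: [1.1, 0.8, 0.5]
width: -0.002
grip_force: 0.0
```

Call:
play_rows(
  commands=[
    [-0.01, -0.03, 0.005, 0, -1],
    [-0.02, -0.06, 0.015, 0, -1],
    [-0.03, -0.09, 0.025, 0, -1],
    [-0.041, -0.112, 0.035, 0, -1],
    [-0.041, -0.112, 0.041, 0, -1],
    [-0.041, -0.112, 0.041, 0, -1],
  ],
)

```text
t: 2.88
tcp_pos: [0.5454, -0.163, 0.2584]
tool_rot: [0.253, -3.129, -0.002]
force: [-0.0, 1.5, -1.2]
width: 0.002
grip_force: 0.0
```

```bash
python3 - <<'E'
from h import *
togo([.5464,-.164,.215],.1635+np.pi/2)
im=[read_camera(c)[:,:,::-1] for c in("wrist","scene")]
cv2.imwrite("pics/tab.png",np.hstack([cv2.resize(im[0],(400,300)),cv2.resize(im[1][60:360,20:420],(400,300))]))
# lid path in tool terms (x,z per angle)
for a in np.linspace(.815,0,10):
    F=.145*np.cos(a)-.012*np.sin(a)-.011; print(round(a,3),"F",round(F,4),"z",round(.1+.145*np.sin(a)+.012*np.cos(a),4))
E
```

```text
t 2.88 tcp [ 0.5454 -0.163   0.2584] yaw 1.732 zdown [-2.7e-03  9.0e-04 -1.0e+00] shift [-0.0009 -0.0012  0.0434] turn -0.001890092512717656 F [-0.   1.5 -1.2] w 0.002 j [-0.29  0.36  0.23  1.45  0.   -0.45]
0.815 F 0.0797 z 0.2138
0.724 F 0.0896 z 0.2051
0.634 F 0.0987 z 0.1955
0.543 F 0.1069 z 0.1852
0.453 F 0.1141 z 0.1742
0.362 F 0.1203 z 0.1626
0.272 F 0.1255 z 0.1505
0.181 F 0.1295 z 0.1379
0.091 F 0.1323 z 0.1251
0.0 F 0.134 z 0.112
```

View pics/tab.png

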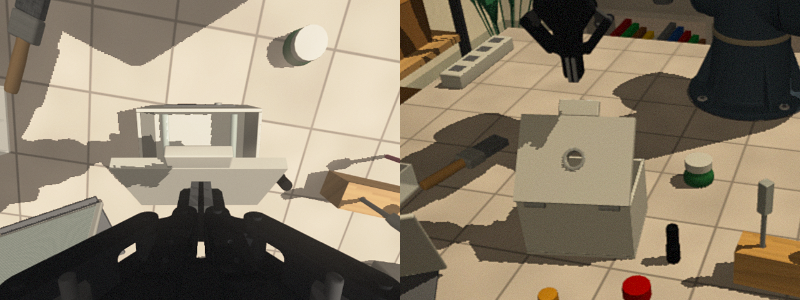

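The fingers are straight over the tab (scene crop 580,100). I approach it and then follow the lid's arc.

Call:
play_rows(
  commands=[
    [0, 0, 0.012, 0, -1],
    [0, 0, 0.022, 0, -1],
    [0, 0, 0.03, 0, -1],
    [0, 0, 0.036, 0, -1],
    [0, 0, 0.04, 0, -1],
    [0, 0, 0.042, 0, -1],
    [0.001, 0, 0.044, 0, -1],
    [0.003, 0, 0.046, 0, -1],
  ],
)

```text
t: 3.65
tcp_pos: [0.5429, -0.1627, 0.2145]
tool_rot: [-0.256, 3.131, -0.0]
force: [0.4, 0.4, 1.4]
width: 0.004
grip_force: 0.8
```

Call:
play_rows(
  commands=[
    [0.0025, 0, 0.002, 0, -1],
    [0.005, 0, 0.004, 0, -1],
    [0.007, 0, 0.006, 0, -1],
    [0.009, 0, 0.008, 0, -1],
    [0.0115, 0, 0.0105, 0, -1],
    [0.014, 0, 0.013, 0, -1],
    [0.016, 0, 0.0155, 0, -1],
    [0.018, 0, 0.018, 0, -1],
  ],
)

```text
t: 4.32
tcp_pos: [0.5247, -0.1657, 0.1961]
tool_rot: [0.256, -3.131, 0.0]
force: [0.2, -0.3, 1.7]
width: -0.002
grip_force: 0.7
```

```bash
python3 - <<'E'
from h import *
togo([.5464,-.164,.215])
im=[read_camera(c)[:,:,::-1] for c in("wrist","scene")]
cv2.imwrite("pics/tab2.png",np.hstack([cv2.resize(im[0],(400,300)),cv2.resize(im[1][60:360,20:420],(400,300))]))
E
```

```text
t 4.32 tcp [ 0.5247 -0.1657  0.1961] yaw 1.734 zdown [-0.e+00 -1.e-04 -1.e+00] shift [-0.0217 -0.0018 -0.0189] turn None F [ 0.2 -0.3  1.7] w -0.002 j [-0.31  0.32  0.03  1.27 -0.   -0.47]
```

View pics/tab2.png

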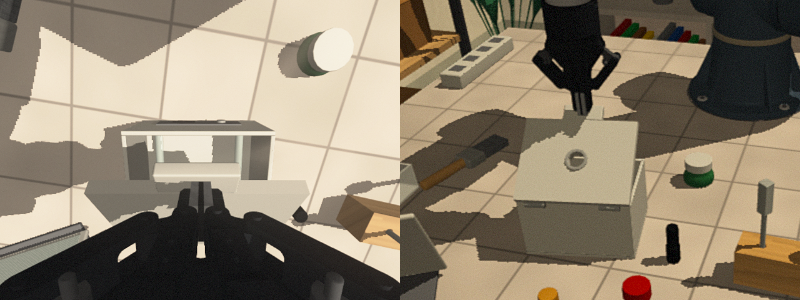

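Call:
play_rows(
  commands=[
    [0.002, 0, 0.0027, 0, -1],
    [0.004, 0, 0.0055, 0, -1],
    [0.006, 0, 0.008, 0, -1],
    [0.008, 0, 0.011, 0, -1],
    [0.0095, 0, 0.0135, 0, -1],
    [0.011, 0, 0.0165, 0, -1],
    [0.0125, 0, 0.019, 0, -1],
    [0.014, 0, 0.022, 0, -1],
  ],
)

```text
t: 5.08
tcp_pos: [0.511, -0.1679, 0.1741]
tool_rot: [-0.256, 3.131, -0.0]
force: [-0.7, 1.1, 1.6]
width: -0.003
grip_force: 0.7
```

Call:
play_rows(
  commands=[
    [0.0015, 0, 0.003, 0, -1],
    [0.003, 0, 0.006, 0, -1],
    [0.0045, 0, 0.009, 0, -1],
    [0.006, 0, 0.012, 0, -1],
    [0.007, 0, 0.015, 0, -1],
    [0.008, 0, 0.018, 0, -1],
    [0.009, 0, 0.021, 0, -1],
    [0.01, 0, 0.024, 0, -1],
  ],
)

```text
t: 5.75
tcp_pos: [0.5012, -0.1695, 0.15]
tool_rot: [0.256, -3.131, -0.0]
force: [-1.1, 0.1, 1.9]
width: 0.004
grip_force: 0.7
```

Call:
play_rows(
  commands=[
    [0.0008, 0, 0.003, 0, -1],
    [0.0016, 0, 0.006, 0, -1],
    [0.0024, 0, 0.009, 0, -1],
    [0.003, 0, 0.012, 0, -1],
    [0.0036, 0, 0.0145, 0, -1],
    [0.0042, 0, 0.017, 0, -1],
    [0.0048, 0, 0.0195, 0, -1],
    [0.005, 0, 0.022, 0, -1],
  ],
)

```text
t: 6.42
tcp_pos: [0.4963, -0.1704, 0.1281]
tool_rot: [0.256, -3.131, -0.0]
force: [-0.3, 0.4, 1.4]
width: 0.003
grip_force: 0.7
```

Call:
play_rows(
  commands=[
    [0.0003, 0, 0.002, 0, -1],
    [0.0006, 0, 0.004, 0, -1],
    [0.0009, 0, 0.006, 0, -1],
    [0.0012, 0, 0.008, 0, -1],
    [0.0014, 0, 0.01, 0, -1],
    [0.0016, 0, 0.0115, 0, -1],
    [0.0018, 0, 0.013, 0, -1],
    [0.002, 0, 0.014, 0, -1],
  ],
)

```text
t: 7.08
tcp_pos: [0.4944, -0.1707, 0.1142]
tool_rot: [-0.256, 3.131, 0.0]
force: [0.6, 0.5, 1.4]
width: 0.002
grip_force: 0.6
```

Call:
play_rows(
  commands=[
    [0, 0, 0.0005, 0, -1],
    [0, 0, 0.001, 0, -1],
    [0, 0, 0.0015, 0, -1],
    [0, 0, 0.002, 0, -1],
  ],
)

```text
t: 7.42
tcp_pos: [0.4944, -0.1707, 0.1123]
tool_rot: [0.256, -3.131, 0.0]
force: [-1.0, 0.7, 0.9]
width: 0.001
grip_force: 0.6
```

Not yet seated, since the force has not risen. I press on by small steps.

Call:
play_rows(
  commands=[
    [0, 0, 0.0005, 0, -1],
    [0, 0, 0.001, 0, -1],
    [0, 0, 0.001, 0, -1],
  ],
)

```text
t: 7.67
tcp_pos: [0.4944, -0.1707, 0.1119]
tool_rot: [-0.256, 3.131, -0.0]
force: [-5.4, 1.0, 10.5]
width: -0.003
grip_force: 5.6
```

Call:
play_rows(
  commands=[
    [0, 0, 0.0005, 0, -1],
    [0, 0, 0.001, 0, -1],
    [0, 0, 0.001, 0, -1],
  ],
)

```text
t: 7.92
tcp_pos: [0.4944, -0.1708, 0.1117]
tool_rot: [-0.256, 3.13, -0.001]
force: [-10.4, 2.0, 25.5]
width: -0.002
grip_force: 12.6
```

The lid is shut at z = 0.112 with a rising reaction. I lift off and move to the applicator.

Call:
play_rows(
  commands=[
    [0, 0, -0.015, 0, -1],
    [0, 0, -0.05, 0, -1],
    [0, 0, -0.09, 0.1, -1],
    [-0.01, 0.02, -0.125, 0.2, -0.5],
    [-0.03, 0.05, -0.15, 0.3, 0],
    [-0.05, 0.085, -0.155, 0.4, 0.2],
    [-0.07, 0.12, -0.155, 0.5, 0.2],
    [-0.09, 0.155, -0.155, 0.6, 0.2],
  ],
)

```text
t: 8.58
tcp_pos: [0.5588, -0.0013, 0.2661]
tool_rot: [0.689, 3.063, 0.001]
force: [0.7, -0.7, -0.6]
width: 0.599
grip_force: 0.0
```

```bash
python3 - <<'E'
from h import *
togo([.6042,.1264,.265],.68)
E
```

```text
t 8.58 tcp [ 0.5588 -0.0013  0.2661] yaw 1.129 zdown [ 1.8e-03  1.0e-04 -1.0e+00] shift [0.0136 0.1348 0.0012] turn 0.4485331652124578 F [ 0.7 -0.7 -0.6] w 0.599 j [-0.    0.34  0.22  1.45  0.    0.44]
```

Call:
play_rows(
  commands=[
    [0.004, 0.034, 0, 0.1, 0.2],
    [0.008, 0.07, 0, 0.2, 0.2],
    [0.011, 0.105, 0, 0.3, 0.2],
    [0.0136, 0.134, 0, 0.4, 0.2],
    [0.0136, 0.134, 0, 0.45, 0.2],
    [0.0136, 0.134, 0, 0.45, 0.2],
    [0.0136, 0.134, 0, 0.45, 0.2],
  ],
)

```text
t: 9.17
tcp_pos: [0.6023, 0.124, 0.2651]
tool_rot: [-1.344, -2.839, 0.001]
force: [0.2, -0.6, 0.6]
width: 0.602
grip_force: 0.0
```

```bash
python3 - <<'E'
from h import *
togo([.6042,.1264,.265],.68)
o=observe();pose=(o["tcp_pos"],o["tool_rot"]);im=read_camera("wrist")[:,:,::-1].copy()
np.savez("w1.npz",a=pose[0],b=pose[1])
cv2.imwrite("pics/w1raw.png",im)
for s in silhouettes("applicator","wrist"): print(s["conf"],s["bbox"],s["pixels"].sum())
v=(.6042,.1264,.68)
sq=place(np.array([[x*.008,y*.008,.17] for x,y in((1,1),(1,-1),(-1,-1),(-1,1))]),*v)
cv2.polylines(im,[proj("wrist",sq,pose).astype(np.int32)],True,(0,0,255),1)
print(proj("wrist",sq,pose))
cv2.imwrite("pics/w1.png",im)
E
```

```text
t 9.17 tcp [0.6023 0.124  0.2651] yaw 0.686 zdown [-4.e-04 -2.e-04 -1.e+00] shift [0.0006 0.003  0.0001] turn 0.006275457309234289 F [ 0.2 -0.6  0.6] w 0.602 j [ 0.2   0.47  0.41  1.51 -0.    1.09]
0.85 [307.0, 109.3, 32.7, 32.2] 772
0.6 [327.2, 241.1, 24.9, 45.1] 878
[[338.27865398 238.30103031]
 [337.84443583 260.23387472]
 [315.23401911 260.09133936]
 [315.26980343 238.15590429]]
```

View pics/w1.png

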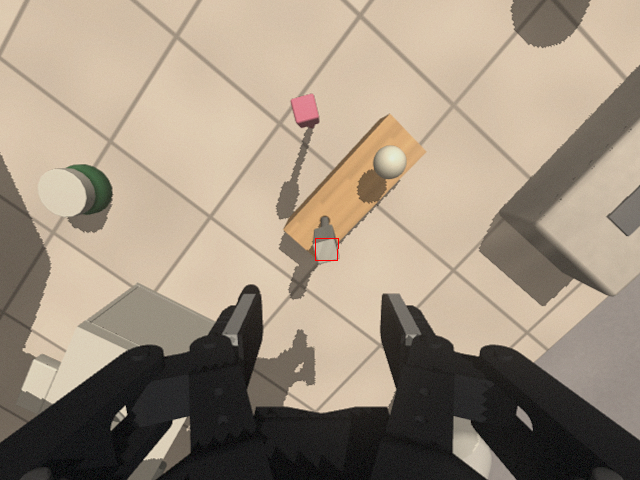

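The handle top lies where predicted (326,250). The pink tool is at (305,110) and the ball at (389,162), and both are clear of the fingers. I check the handle's turn in a close crop.

```bash
python3 - <<'E'
from h import *
a=cv2.imread("pics/w1raw.png");b=cv2.imread("pics/w1.png")
c=lambda i:cv2.resize(i[200:275,290:365],(400,400),interpolation=cv2.INTER_CUBIC)
cv2.imwrite("pics/crop.png",np.hstack([c(a),c(b)]))
E
```

```text
(no output)
```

View pics/crop.png

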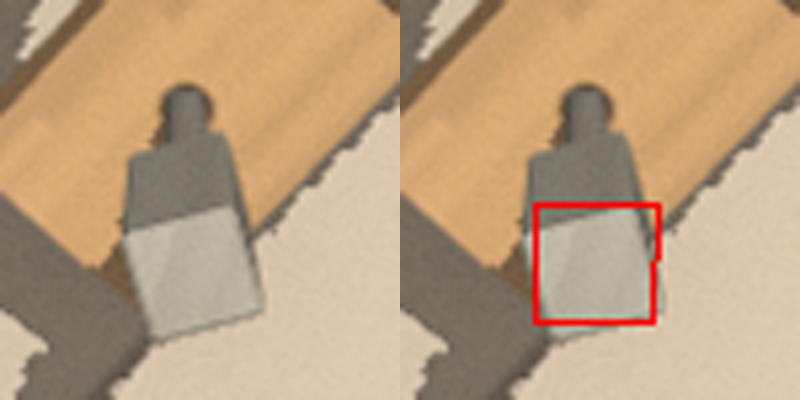

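```bash
python3 - <<'E'
from h import *
w=np.load("w1.npz");pose=(w["a"],w["b"])
C=np.array([[123,235],[237,207],[263,313],[150,343]])/5.3333+[290,200]-.4
P=np.array([atz("wrist",u,.17,pose) for u in C]);print(P.mean(0))
for i in range(4):
    d=P[(i+1)%4]-P[i];print(np.linalg.norm(d),(np.arctan2(d[1],d[0]))%(np.pi/2))
# hole / stem at the holder top
print(atz("wrist",np.array([186,105])/5.3333+[290,200]-.4,.06,pose))
togo([*P.mean(0)[:2],.1263],.68)
E
```

```text
[0.60461892 0.12498266 0.17      ]
0.015364367297904493 0.9350984080026887
0.014913455944752506 0.9289859957635676
0.015555499697791434 0.9587911481009703
0.015284222322590166 0.9169137381523158
[0.60373449 0.12584338 0.06      ]
t 9.27 tcp [0.6022 0.1233 0.2655] yaw 0.685 zdown [ 1.e-04 -1.e-04 -1.e+00] shift [-0.0002  0.0029  0.1392] turn 0.00503863109414171 F [ 0.5 -0.3 -0.7] w 0.597 j [ 0.2   0.47  0.41  1.51 -0.    1.09]
```

Call:
play_rows(
  commands=[
    [0, 0.003, 0, -0.1, 0.2],
    [0, 0.003, 0, -0.2, 0.2],
    [0, 0.003, 0.02, -0.25, 0.2],
    [0, 0.003, 0.045, -0.25, 0.2],
    [0, 0.003, 0.07, -0.25, 0.2],
    [0, 0.003, 0.09, -0.25, 0.2],
    [0, 0.003, 0.11, -0.25, 0.2],
    [0, 0.003, 0.125, -0.25, 0.2],
  ],
  force=50,
)

```text
t: 9.93
tcp_pos: [0.604, 0.1248, 0.139]
tool_rot: [-0.983, -2.983, 0.001]
force: [0.0, 0.4, 0.4]
width: 0.6
grip_force: 0.0
```

Call:
play_rows(
  commands=[
    [0, 0, 0.008, 0, 0.2],
    [0, 0, 0.014, 0, 0.2],
    [0, 0, 0.014, 0, 0.2],
    [0, 0, 0.014, 0, 0.2],
  ],
)

```text
t: 10.27
tcp_pos: [0.605, 0.1257, 0.127]
tool_rot: [0.983, 2.983, 0.001]
force: [0.2, 0.1, 0.9]
width: 0.596
grip_force: 0.0
```

```bash
python3 - <<'E'
from h import *
togo([.6043,.1256,.1263],.935)
E
```

```text
t 10.27 tcp [0.605  0.1257 0.127 ] yaw 0.934 zdown [ 7.e-04  2.e-04 -1.e+00] shift [ 0.0005 -0.0005  0.0007] turn -0.001053021733090631 F [0.2 0.1 0.9] w 0.596 j [0.2  0.49 0.1  1.18 0.   0.84]
```

Well aligned, so I close the gripper.

Call:
play_rows(
  commands=[
    [0, 0, 0, 0, -0.2],
    [0, 0, 0, 0, -0.4],
    [0, 0, 0, 0, -0.5],
    [0, 0, 0, 0, -0.7],
    [0, 0, 0, 0, -1],
    [0, 0, 0, 0, -1],
    [0, 0, 0, 0, -1],
    [0, 0, 0, 0, -1],
  ],
  force=50,
)

```text
t: 10.93
tcp_pos: [0.605, 0.126, 0.1269]
tool_rot: [0.983, 2.983, 0.001]
force: [-0.5, -0.7, 5.9]
width: 0.179
grip_force: 49.7
```

Call:
play_rows(
  commands=[
    [0, 0, -0.005, 0, -1],
    [0, 0, -0.015, 0, -1],
    [0, 0, -0.03, 0, -1],
    [0, 0, -0.05, 0, -1],
    [0, 0, -0.07, 0, -1],
    [0, 0, -0.09, 0, -1],
    [0, 0, -0.11, 0, -1],
    [0, 0, -0.13, 0, -1],
  ],
)

```text
t: 11.6
tcp_pos: [0.6045, 0.126, 0.2582]
tool_rot: [0.983, 2.983, 0.0]
force: [-0.7, -0.5, 0.3]
width: 0.18
grip_force: 48.9
```

```bash
python3 - <<'E'
from h import *
cs,sn=np.cos(.1635),np.sin(.1635)
togo([.5609,-.1616,.28])
for c in("top","scene"):
    im=read_camera(c)
    for s in silhouettes("applicator",c): print(c,round(s["conf"],2),s["bbox"],s["pixels"].sum())
    # guide hole refit: lid shut
    for l in("steriliser","lid"):
        for i,s in enumerate(silhouettes(l,c)[:1]): print(c,l,round(s["conf"],2),s["bbox"]);np.save(f"shut_{c}_{l}.npy",s["pixels"])
    cv2.imwrite(f"pics/{c}_h.png",im[:,:,::-1])
U={c:np.load(f"shut_{c}_steriliser.npy")|np.load(f"shut_{c}_lid.npy") for c in("top","scene")}
def cb(v): return sum(abs(render(c,boxhulls([*v,0]))-U[c]).sum() for c in U)
x0=np.array([.561,-.1616,.1635]);S=np.vstack([x0,x0+np.diag([.005,.005,.05])])
r=minimize(cb,x0,method="Nelder-Mead",options=dict(initial_simplex=S));print(r.x,r.fun,cb(x0))
for c in U:
  h=proj(c,[[*r.x[:2],.115]])[0];print(c,"hole",h)
  im=cv2.imread(f"pics/{c}_h.png");cv2.drawMarker(im,tuple(int(round(k)) for k in h),(0,0,255),cv2.MARKER_CROSS,3,1)
  x,y=int(h[0])-30,int(h[1])-30;globals()["q"+c]=cv2.resize(im[y:y+60,x:x+60],(400,400),interpolation=cv2.INTER_NEAREST)
cv2.imwrite("pics/hole.png",np.hstack([qtop,qscene]))
E
```

```text
t 11.6 tcp [0.6045 0.126  0.2582] yaw 0.934 zdown [ 6.e-04  1.e-04 -1.e+00] shift [-0.1359 -0.2571 -0.0219] turn None F [-0.7 -0.5  0.3] w 0.18 j [0.21 0.47 0.4  1.5  0.   0.84]
top 0.59 [441.0, 228.9, 124.4, 110.9] 10228
top steriliser 0.84 [437.6, 229.6, 133.7, 115.9]
top lid 0.83 [440.2, 230.3, 128.5, 109.3]
scene 0.77 [438.8, 263.9, 19.3, 79.0] 747
scene 0.72 [387.1, 206.1, 9.1, 110.2] 757
scene 0.24 [319.1, 228.3, 31.1, 38.4] 964
scene steriliser 0.62 [201.4, 259.2, 133.9, 115.2]
scene lid 0.92 [199.7, 235.9, 129.4, 67.5]
[ 0.56084301 -0.16157914  0.16541173] 458.16862745098035 472.0980392156863
top hole [438.32054527 222.4062516 ]
scene hole [201.47137058 230.92881951]
```

View pics/hole.png

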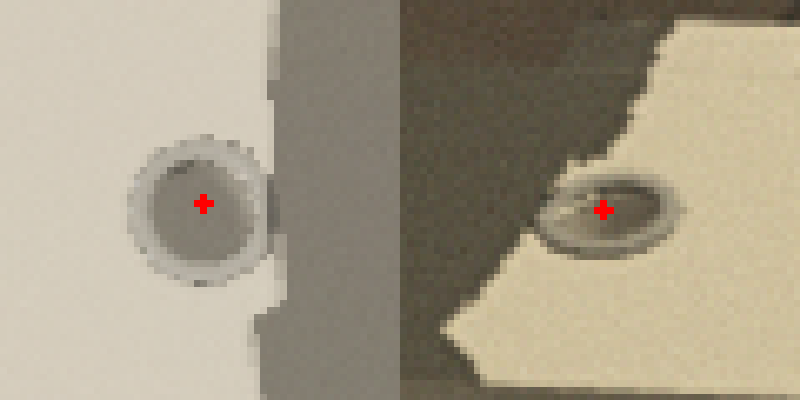

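The fitted hole centre agrees with both pictures to about 1 px. The applicator is held, with its tip at about 0.142 m. I carry it over to hover above the hole.

Call:
play_rows(
  commands=[
    [-0.002, -0.005, -0.012, 0, -1],
    [-0.01, -0.02, -0.02, 0, -1],
    [-0.021, -0.04, -0.022, 0, -1],
    [-0.034, -0.065, -0.022, 0, -1],
    [-0.047, -0.09, -0.022, 0, -1],
    [-0.061, -0.115, -0.022, 0, -1],
    [-0.074, -0.14, -0.022, 0, -1],
    [-0.087, -0.165, -0.022, 0, -1],
  ],
)

```text
t: 12.67
tcp_pos: [0.5758, -0.0597, 0.2778]
tool_rot: [-0.983, -2.983, 0.0]
force: [1.1, -1.0, -1.1]
width: 0.18
grip_force: 49.0
```

Call:
play_rows(
  commands=[
    [-0.013, -0.025, 0, 0, -1],
    [-0.025, -0.047, 0, 0, -1],
    [-0.035, -0.067, 0, 0, -1],
    [-0.043, -0.081, 0, 0, -1],
    [-0.047, -0.089, 0, 0, -1],
    [-0.049, -0.0925, 0, 0, -1],
    [-0.049, -0.0925, 0, 0, -1],
    [-0.049, -0.0925, 0, 0, -1],
  ],
)

```text
t: 13.33
tcp_pos: [0.561, -0.1613, 0.2781]
tool_rot: [-0.983, -2.984, -0.0]
force: [0.0, -0.3, -0.6]
width: 0.181
grip_force: 49.0
```

```bash
python3 - <<'E'
from h import *
togo([.5609,-.1616,.28])
print("tri hole",tri([ray("top",(437.45,223.15)),ray("scene",(202.0,231.15))]))
o=observe();pose=(o["tcp_pos"],o["tool_rot"])
w=read_camera("wrist")[:,:,::-1];s=read_camera("scene")[:,:,::-1]
cv2.imwrite("pics/w2raw.png",w);cv2.imwrite("pics/s2raw.png",s);np.savez("w2.npz",a=pose[0],b=pose[1])
print("hole wrist",proj("wrist",[.5609,-.1616,.115],pose),"tip",proj("wrist",[*(o["tcp_pos"][:2]),o["tcp_pos"][2]+.0187-.135],pose),proj("scene",[*(o["tcp_pos"][:2]),o["tcp_pos"][2]+.0187-.135]))
a=w[90:390,170:470];b=s[110:260,125:275]
cv2.imwrite("pics/hov.png",np.hstack([cv2.resize(a,(400,400)),cv2.resize(b,(400,400))]))
E
```

```text
t 13.33 tcp [ 0.561  -0.1613  0.2781] yaw 0.934 zdown [-2.e-04  3.e-04 -1.e+00] shift [-0.0001 -0.0003 -0.0019] turn None F [ 0.  -0.3 -0.6] w 0.181 j [-0.28  0.4   0.33  1.51  0.    0.36]
tri hole [ 0.56000693 -0.16078586  0.11409875]
hole wrist [[321.71095914 229.34904376]] tip [[322.18832694 242.73176896]] [[197.93347524 204.76790966]]
```

View pics/hov.png

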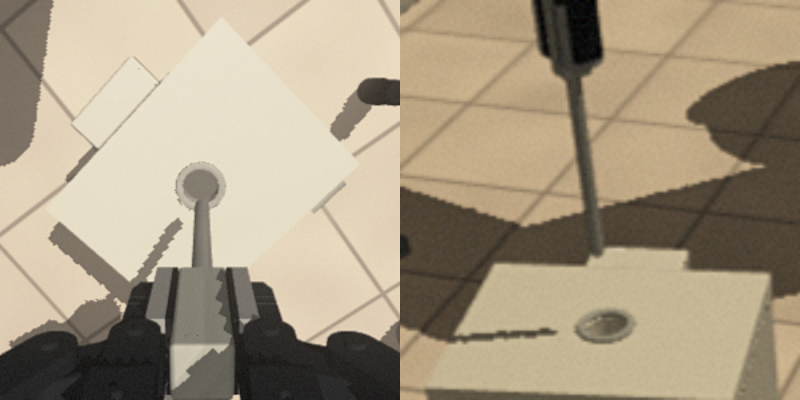

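The tip (wrist about 322,240) sits right before the hole (320,229), as projected for an upright tool. I measure the residual tilt and offset numerically.

```bash
python3 - <<'E'
from h import *
from scipy.optimize import least_squares
o=observe();pose=(o["tcp_pos"],o["tool_rot"]);tcp=o["tcp_pos"];print(tcp)
th=np.linspace(0,2*np.pi,17)[:-1]
ring=lambda z:np.c_[.004*np.cos(th),.004*np.sin(th),0*th+z]
AH=cub([-.008,-.008,-.025],[.008,.008,.025]);ST=np.vstack([ring(-.135),ring(-.025)])
G=tcp+[0,0,.0187]
def H(v,k): # offset x,y, tilt x,y, dz of handle centre
    return k@(R.from_rotvec([v[2],v[3],0])*R.from_rotvec([0,0,.935])).as_matrix().T+G+[v[0],v[1],v[4]]
ms={}
for c in("wrist","scene"):
    read_camera(c)
    for s in silhouettes("applicator",c):
        e=proj(c,G-[0,0,.1],pose)[0];b=s["bbox"]
        if abs(b[0]-e[0])<b[2]/2+8 and abs(b[1]-e[1])<b[3]/2+8: ms[c]=s["pixels"];print(c,s["conf"],b);break
# compare only below the fingers: stem region
def W(c):
    P=proj(c,[G-[0,0,.04],G-[0,0,.135]],pose);w=np.zeros((480,640))
    r0,r1=sorted(P[:,1]); x=P[:,0].mean(); w[int(r0 if c=="scene" else r0-20):int(r1+(15 if c=="scene" else 0)),int(x-30):int(x+30)]=1; return w
WW={c:W(c) for c in ms}
cost=lambda v:sum((abs(render(c,[H(v,ST)],pose)-ms[c])*WW[c]).sum() for c in ms)+((v/[.002,.002,.03,.03,.002])**2).sum()
v=np.zeros(5);print(cost(v))
for _ in range(2):
    r=minimize(cost,v,method="Nelder-Mead",options=dict(initial_simplex=np.vstack([v,v+np.diag([.002,.002,.02,.02,.002])]),maxiter=500));v=r.x
print(v,r.fun);
for z in(-.135,-.08): print(z,"axis offset from G",(H(v,np.array([[0,0,z]]))-G)[0])
# hole in wrist view: grey disc / collar
for c in("wrist",):
    im=cv2.imread("pics/w2raw.png");w=np.load("w2.npz");p2=(w["a"],w["b"])
    crop=im[195:260,285:360];cv2.imwrite("pics/hz.png",np.hstack([cv2.resize(crop,None,fx=8,fy=8,interpolation=cv2.INTER_CUBIC)]))
E
```

```text
[ 0.56109371 -0.16100458  0.27826452]
wrist 0.75 [322.8, 315.2, 45.7, 152.6]
scene 0.65 [187.1, 155.6, 24.8, 103.5]
196.6588235294118
[-0.00038628 -0.00015056 -0.00291644  0.0027649   0.00240726] 101.35277385576947
-0.135 axis offset from G [-0.00075954 -0.00054428 -0.13259165]
-0.08 axis offset from G [-0.00060747 -0.00038388 -0.0775921 ]
```

View pics/hz.png

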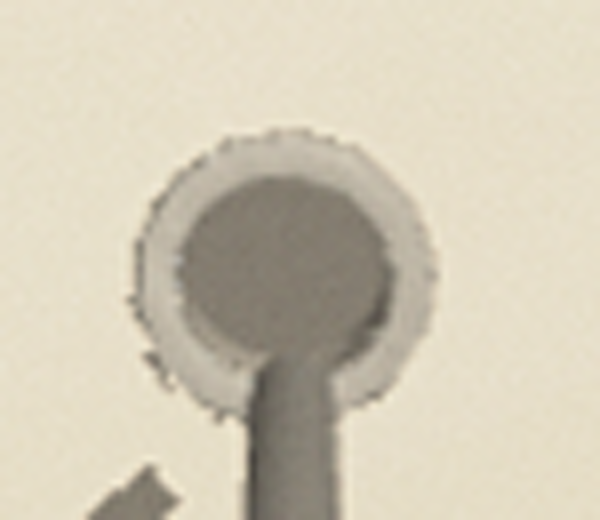

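The tilt is about 0.003 rad and the offset below 1 mm. I nudge −0.5 mm in y and lower the tool.

Call:
play_rows(
  commands=[
    [0, -0.0005, 0.003, 0, -1],
    [0, -0.0005, 0.008, 0, -1],
    [0, -0.0005, 0.014, 0, -1],
    [0, -0.0005, 0.02, 0, -1],
    [0, -0.0005, 0.026, 0, -1],
    [0, -0.0005, 0.032, 0, -1],
    [0, -0.0005, 0.037, 0, -1],
    [0, -0.0005, 0.04, 0, -1],
  ],
)

```text
t: 14.3
tcp_pos: [0.5603, -0.1623, 0.2374]
tool_rot: [-0.983, -2.983, 0.0]
force: [0.1, 0.5, -0.5]
width: 0.18
grip_force: 49.0
```

Call:
play_rows(
  commands=[
    [0, 0, 0.003, 0, -1],
    [0, 0, 0.007, 0, -1],
    [0, 0, 0.012, 0, -1],
    [0, 0, 0.017, 0, -1],
    [0, 0, 0.022, 0, -1],
    [0, 0, 0.026, 0, -1],
    [0, 0, 0.029, 0, -1],
    [0, 0, 0.03, 0, -1],
  ],
)

```text
t: 14.97
tcp_pos: [0.5604, -0.1623, 0.2077]
tool_rot: [-0.983, -2.983, 0.0]
force: [-0.4, 0.6, -0.7]
width: 0.183
grip_force: 49.0
```

```bash
python3 - <<'E'
from h import *
togo([.5606,-.1615,.176])
w=read_camera("wrist")[:,:,::-1];s=read_camera("scene")[:,:,::-1]
cv2.imwrite("pics/w3raw.png",w)
cv2.imwrite("pics/in.png",np.hstack([cv2.resize(w[190:270,281:361],(400,400),interpolation=cv2.INTER_CUBIC),cv2.resize(s[190:250,170:230],(400,400),interpolation=cv2.INTER_CUBIC)]))
E
```

```text
t 14.97 tcp [ 0.5604 -0.1623  0.2077] yaw 0.934 zdown [-6.e-04  1.e-04 -1.e+00] shift [0.0003 0.0008 0.0317] turn None F [-0.4  0.6 -0.7] w 0.183 j [-0.28  0.39  0.15  1.33 -0.    0.35]
```

View pics/in.png

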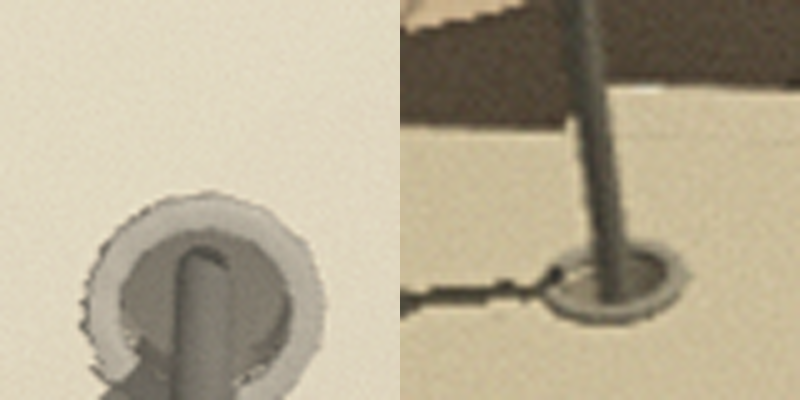

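```bash
python3 - <<'E'
from h import *
o=observe();pose=(o["tcp_pos"],o["tool_rot"]);t=o["tcp_pos"];M=R.from_rotvec(pose[1]).as_matrix()
th=np.linspace(0,6.28,60)
for dx in(-.002,0,.002):
  for z in(.090,.094):
    tip=np.array([t[0],t[1],z])+dx*M[:,0];ring=tip+.004*(np.outer(np.cos(th),M[:,0])+np.outer(np.sin(th),M[:,1]))
    print("tip far edge row",dx,z,proj("wrist",ring,pose)[:,1].min())
hole=[.5600,-.1620,.115];ring=np.array(hole)+.012*np.c_[np.cos(th),np.sin(th),0*th]
p=proj("wrist",ring,pose);print("mouth rows",p[:,1].min(),p[:,1].max(),"cols",p[:,0].min(),p[:,0].max(),"meas top",190+230/5,"cols",281+121/5,281+290/5)
E
```

```text
tip far edge row -0.002 0.09 239.54521075797533
tip far edge row -0.002 0.094 240.86002001439516
tip far edge row 0 0.09 237.00179156721694
tip far edge row 0 0.094 238.28231723403348
tip far edge row 0.002 0.09 234.44813705252784
tip far edge row 0.002 0.094 235.69409010701543
mouth rows 233.56940363546886 266.66959053568706 cols 304.9530787620653 339.41393031331023 meas top 236.0 cols 305.2 339.0
```

The stem is in the hole and centred to within about 1 mm. I lower the last 32 mm and hold.

Call:
play_rows(
  commands=[
    [0, 0, 0.003, 0, -1],
    [0, 0, 0.007, 0, -1],
    [0, 0, 0.012, 0, -1],
    [0, 0, 0.017, 0, -1],
    [0, 0, 0.022, 0, -1],
    [0, 0, 0.027, 0, -1],
    [0, 0, 0.03, 0, -1],
    [0, 0, 0.032, 0, -1],
  ],
)

```text
t: 15.73
tcp_pos: [0.5604, -0.1623, 0.1757]
tool_rot: [-0.983, -2.983, -0.0]
force: [0.2, -0.6, 0.6]
width: 0.177
grip_force: 49.0
```

Call:
play_rows(
  commands=[
    [0, 0, 0, 0, -1],
    [0, 0, 0, 0, -1],
    [0, 0, 0, 0, -1],
    [0, 0, 0, 0, -1],
    [0, 0, 0, 0, -1],
    [0, 0, 0, 0, -1],
  ],
)

```text
t: 16.23
tcp_pos: [0.5607, -0.1623, 0.1764]
tool_rot: [0.983, 2.984, 0.0]
force: [0.2, 0.3, -1.1]
width: 0.178
grip_force: 49.0
```

```bash
python3 - <<'E'
from h import *
togo([.5604,-.1623,.1757])
read_camera("scene")
for l,z in(("lid",0),("lipstick",0),("cream_jar",0),("ball_tool",0)):
    s=silhouettes(l,"scene")[:1];print(l,[(round(k["conf"],2),np.round(k["bbox"])) for k in s])
print(np.abs(observe()["dq"]).max()); hand_in()
E
```

```text
t 16.23 tcp [ 0.5607 -0.1623  0.1764] yaw 0.934 zdown [ 2.e-04 -0.e+00 -1.e+00] shift [ 0.0002 -0.0001  0.0007] turn None F [ 0.2  0.3 -1.1] w 0.178 j [-0.28  0.4   0.08  1.25  0.    0.35]
lid [(0.9, array([201., 234., 129.,  70.]))]
lipstick [(0.65, array([294., 304.,  16.,  38.]))]
cream_jar [(0.66, array([292., 303.,  15.,  40.]))]
ball_tool [(0.63, array([444., 302.,  25.,  31.]))]
0.001484281267379383
the job is handed in; nothing more can be done
```

I shut the lid gently and handed the job in at about 16 s, with the applicator held still and upright, centred to about 1 mm, and about half its stem below the rim. No contact force showed while lowering it. The ball tool and lipstick are unmoved in the last picture; the last check on the cream jar failed (its detection landed on the lipstick), though the arm never went near it.

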